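# Find the key that frees the blender battery from its locked dock

### The job

The battery pack of the cordless blender is locked in its charging dock, and only one of the three keys standing in the dock belongs to it. Try the keys in turn by nudging each one's head clockwise, without forcing those that jam, until you find the one that turns; turn it a full quarter turn and leave it turned. Then pull the battery straight up out of its catch and stand it upright in the empty white tub beyond the dock, without dropping it or disturbing the other things.

Things in the scene. Friction and masses are not known exactly. Their poses are not given: they have to be found in the camera images.
- dock: black charging dock fixed to the table, 153 mm deep (x), 132 wide (y; 100 at the back), top 55 mm above the table. Origin on the table under its middle; x from front to back, y to its left. In its front half three like keys stand in a row at x = -35 mm, 52 mm apart, bows front to back. In its back half (x = +40 mm, y = 0) the pack stands in a well. Which key belongs changes and cannot be seen; the other two jam.
- key_1_bow (a point): centre of the bow (flat head) of key 1, right-hand, at dock y = -52 mm; on its upright turning axis, 82 mm above the table. Bow: standing grey metal plate 70 mm long (35 mm either side of the axis), 10 mm thick, 36 mm high (64 to 100 mm above the table). x runs along the bow from its front end (-x) to the end by the battery; as found this is the dock's x. z up.
- key_1 (a joint): turn of key 1 (right-hand, at dock y = -52 mm), rad: 0 to 0.08 as found, 1.57 at its far stop. Seen from above it turns clockwise only (its front end goes to the dock's +y). A key that does not belong jams at about 0.18; the one that belongs turns freely (about 2 N at the bow's end), draws the hidden lock bar (pack free from about 0.7) and stays where left.
- key_2_bow (a point): centre of the bow (flat head) of key 2, middle, at dock y = 0; on its upright turning axis, 82 mm above the table. Bow: standing grey metal plate 70 mm long (35 mm either side of the axis), 10 mm thick, 36 mm high (64 to 100 mm above the table). x runs along the bow from its front end (-x) to the end by the battery; as found this is the dock's x. z up.
- key_2 (a joint): turn of key 2 (middle, at dock y = 0), rad: 0 to 0.08 as found, 1.57 at its far stop. Seen from above it turns clockwise only (its front end goes to the dock's +y). A key that does not belong jams at about 0.18; the one that belongs turns freely (about 2 N at the bow's end), draws the hidden lock bar (pack free from about 0.7) and stays where left.
- key_3_bow (a point): centre of the bow (flat head) of key 3, left-hand, at dock y = +52 mm; on its upright turning axis, 82 mm above the table. Bow: standing grey metal plate 70 mm long (35 mm either side of the axis), 10 mm thick, 36 mm high (64 to 100 mm above the table). x runs along the bow from its front end (-x) to the end by the battery; as found this is the dock's x. z up.
- key_3 (a joint): turn of key 3 (left-hand, at dock y = +52 mm), rad: 0 to 0.08 as found, 1.57 at its far stop. Seen from above it turns clockwise only (its front end goes to the dock's +y). A key that does not belong jams at about 0.18; the one that belongs turns freely (about 2 N at the bow's end), draws the hidden lock bar (pack free from about 0.7) and stays where left.
- pack_mid (a point): centre of the grey battery pack, an upright block 50 mm (x) by 44 (y), 130 high, 0.2 to 0.4 kg. Seated, its axes are the dock's, this point is 77 mm and its top 142 mm above the table; its upper 87 mm stand clear: grip high across the 44 mm (some 40 mm are free beside it, towards the tub). Locked it rises 3 mm only; unlocked, a sprung catch yields to 8 to 20 N of upward pull in the first 10 mm; clear of the well after 45 mm.
- tub_floor (a point): centre of the inner floor (4 mm above the table) of the empty white oblong tub that stands fixed beyond the dock. Inside, it is 108 by 268 mm at the floor and a little wider at the rim, which is 127 mm above the table; x runs along its long (268 mm) side, z up.
- onion: bystander: onion, about 68 mm across, 71 mm high, on the right; origin at the centre of its underside
- tin_tall: bystander: blue and gold tin, 57 mm across, 72 mm high, just behind the dock; origin at the centre of its underside
- tin_low: bystander: low wide tin with a white and red label, 75 mm across, 58 mm high, just in front of the dock; origin at the centre of its underside
- tape: bystander: broad roll of brown tape lying flat, 92 mm across, 48 mm high, on the right; origin at the centre of its underside
- timer: bystander: kitchen timer with a red knob, 57 mm across, 36 mm high, to the right of the dock; origin at the centre of its underside

How it is judged (in metres and radians):
On the way, in this order (a step that is already met when the one before it is completed fails the run):
1. the key that belongs is turned a quarter turn (at least 1.25 rad) (value of joint any of key_1, key_2, key_3 above 1.25 rad), for 0.1 s.
2. the battery is out of the dock's well (z of pack_mid in the frame of dock above 0.13 m), for 0.1 s.
At the end, for the whole second after the job is handed in: One key is still turned at least 1.2 rad; the battery pack stands upright (within 0.12 rad) on the floor of the white tub, its centre 57 to 73 mm above that floor and inside the tub's walls, released and at rest (value of joint any of key_1, key_2, key_3 above 1.2 rad and x of pack_mid in the frame of tub_floor between -0.13 and 0.13 m and y of pack_mid in the frame of tub_floor between -0.055 and 0.055 m and z of pack_mid in the frame of tub_floor between 0.057 and 0.073 m and angle between pack_mid's own z axis and vertical below 0.12 rad and linear speed of pack below 0.02 m/s and not (contact force between pack and the fingers above 0.1 N)); the robot touches nothing.
It fails at once if a key is forced: the robot presses on it with more than 45 N (contact force between any of key_1, key_2, key_3 and the fingers above 45 N or contact force between any of key_1, key_2, key_3 and the arm above 45 N).
It fails at once if the battery is dropped: nothing of the gripper touches it while its centre is more than 105 mm above the table (height (world z) of pack_mid above 0.105 m and contact force between pack and the fingers below 0.01 N).
It fails at once if the battery is tipped over (beyond 0.8 rad) (angle between pack_mid's own z axis and vertical above 0.8 rad).
It fails at once if a bystander is shifted by more than 40 mm (distance of any of onion, tin_tall, tin_low, tape, timer from where it was at the start of the episode above 0.04 m).
It also fails if it takes over 64 s, if anything falls off the work surface, if the arm or the gripper's body presses on something with over 40 N, if the wrist force passes 120 N, or if a joint passes its speed limit or range.

### The arm

A 6-joint arm with a two-finger parallel gripper is mounted at the origin on a cart in front of the work surface, level with it; the furniture and walls round the work are solid. World frame = base frame: x ahead of the robot, y to its left, z up, the work surface at z = 0. Lengths are in mm, angles in rad, forces in N, time in s.
With the tool pointing down it reaches from about 325 to 850 mm from the base axis. Payload 15.5 kg.
Tool frame: the origin (TCP) lies on the centre line of the jaws, within the pads' length; the fingertips stand 11 mm ahead of it and the grasp point (between the pads) lies 8 mm behind it; z points along the fingers, y is the line along which they close (so a half turn about z gives the same grasp; the last joint's range is limited). The gripper opens to 91 mm and grips with 3 to 60 N. Pads are 32 mm wide; open, the fingers measure 118 mm over their backs; the gripper's body (76 mm by 178 mm) begins 60 mm behind the grasp point.
Start: joints at [1.018, 0.494, 1.345, -0, 1.302, -0.096], TCP at [275.67, 560.921, 224.915] pointing down, gripper open.
Joint ranges: [-2.91, 2.91], [-0.82, 2.16], [0.22, 2.67], [-1.22, 4.37], [0.12, 2.79], [-3.08, 3.08]. Speed limits (rad/s): [1.89, 1.89, 2.57, 3.01, 3.01, 3.01].

### API

Orientations are given as [roll, pitch, yaw] about the fixed x, y, z axes, in that order (R = Rz(yaw) Ry(pitch) Rx(roll)).
In Python, from station import sensors, capture, finish_job gives the robot as it stands.
- The arm moves only by the tool drive_tool, never from a script. Its argument "deltas" is text: rows parted by semicolons, each of 7 numbers parted by spaces: the shift along the tool's x, y, z in m, then the turn, a rotation vector about the tool's x, y, z in degrees, then the opening, from -1 (shut) to 1 (fully open). In form: dx dy dz wx wy wz grip; .... A call has 1 to 12 rows; each row shifts and turns the commanded pose from where the row before left it, along the tool's axes as they then stand; what a row does not reach is not made up. A row lasts 1/12 s, in which the tool goes at most 41.7 mm and 7.16 degrees, less where a joint would pass 70% of its speed; a pose out of reach is approached as far as the arm can. A call with a gripper value outside its range is refused whole. The fingers move at their own pace and stop on an object; "squeeze" is the grip in N (left out, the last holds). Time passes only in rows, so rows that do not move let the fingers close. It gives the time, the measured TCP pose, the force, the opening and the grip force at its end, in the units of the state.
- sensors.state(): the state, without advancing time (a new reading comes with each control period).
- capture(name): name is "side" or "top" or "wrist"; returns a dict with "frame" (420x560x3 uint8, red, green, blue), "intrinsics" (3x3 intrinsics, pixels), "R" (3x3) and "t" (3): a world point X has camera coordinates R X + t; the wrist camera has in their place "mount" (4x4, takes a point from camera to tool coordinates, whose origin is the TCP and whose axes are the flange's). Camera axes: x right, y down, z forward; pixel columns grow to the right and rows downward; lengths in mm; the calibration is good to about 2 mm. The wrist camera is an equidistant fisheye: a pixel r from the principal point sees the ray r / f radians off the axis. A picture is of the moment at which its call begins: read the wrist's pose just before it. There is no depth.
- finish_job(): hands the job in; it is judged then, once.
The state is a dict: "clock": time; "qpos": joint angles; "dq": joint speeds; "tau": joint torques, N m; "tool_pos": TCP position; "tcp_rot": TCP orientation; "ft_force": force on the tool from outside, world axes, zero at the start; "torque": the same for the moment, N m; "width": opening from 0.0 (shut) to 1.0 (fully open); "finger_force": force on a finger pad.
Only numpy, scipy, OpenCV 4.12 (cv2) and the standard library are available. Lean on these libraries where they do the work, as an engineer would, in place of code of your own. Each camera call takes 0.05 s, during which the arm holds its last target. There are 200 camera calls.

## Working session

There is one attempt and no reset: what is moved stays moved. The work goes in short steps, Python scripts to look and compute and a tool call to move; the robot and the scene stay as the last step left them, time stands still between calls to the robot, and variables do not carry over. Pictures are saved under pics/ and viewed, at most 10 in all, crops included, and the job is handed in when it is done.

Besides the shell and the picture viewer there is one more tool, called after "Call:" in YAML: its name, and indented under it one key for each argument. drive_tool: Moves the arm, as the interface text tells. Its arguments: {"type":"object","properties":{"deltas":{"type":"string"},"squeeze":{"type":"number"}},"required":["deltas"]}

```bash
mkdir -p pics
python3 - <<'E'
from station import sensors, capture
import cv2,pickle,numpy as np
print(sensors.state())
d={}
for n in("top","side"):
    c=capture(n);d[n]=c;cv2.imwrite(f"pics/{n}0.png",c["frame"][:,:,::-1]);print(n,c["intrinsics"],c["R"],c["t"])
pickle.dump(d,open("cap.pkl","wb"))
E
```

```text
{'clock': 0.0, 'qpos': array([ 1.01850762e+00,  4.94178354e-01,  1.34613109e+00, -2.33784019e-06,
        1.30250840e+00, -9.54912911e-02]), 'dq': array([-3.12829810e-05, -1.49832176e-04,  4.07453989e-04, -2.72385077e-04,
        6.68100367e-04,  5.42080606e-04]), 'tau': array([ 2.68345342e-03, -8.78814626e+01, -3.81873965e+01,  7.08059245e-02,
        5.29276847e-02, -1.03329712e-04]), 'tool_pos': array([275.47033155, 560.6052771 , 224.34128047]), 'tcp_rot': array([-3.14037283e+00, -1.14574214e-04,  2.68479579e+00]), 'ft_force': array([ 0.03809327,  0.21800931, -0.16737408]), 'torque': array([ 0.00355881, -0.03035082, -0.02990999]), 'finger_force': 0.0, 'width': 1.0022855830413337}
top [[521.01546494   0.         283.30634289]
 [  0.         521.01546494 213.83535635]
 [  0.           0.           1.        ]] [[-0.00350133 -0.99998602  0.00396288]
 [-0.99166976  0.0029619  -0.12877232]
 [ 0.12875878 -0.00438074 -0.99166627]] [  86.21783373  489.45484903 1353.61427315]
side [[397.44498546   0.         276.05463565]
 [  0.         397.44498546 212.18271094]
 [  0.           0.           1.        ]] [[ 0.08976724 -0.99587682  0.01308475]
 [-0.75662826 -0.0767331  -0.64932712]
 [ 0.64765386  0.04838801 -0.76039666]] [ 42.08694653 422.29121445 708.85802104]
```

View pics/top0.png

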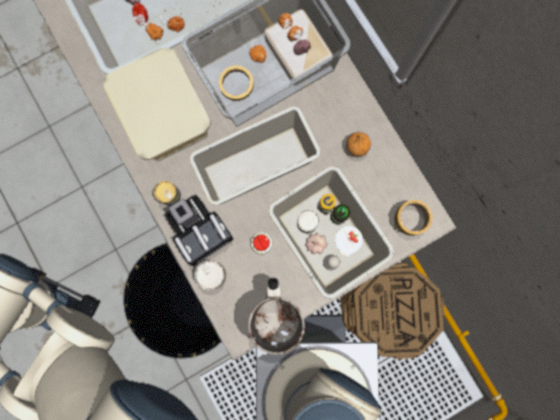

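View pics/side0.png

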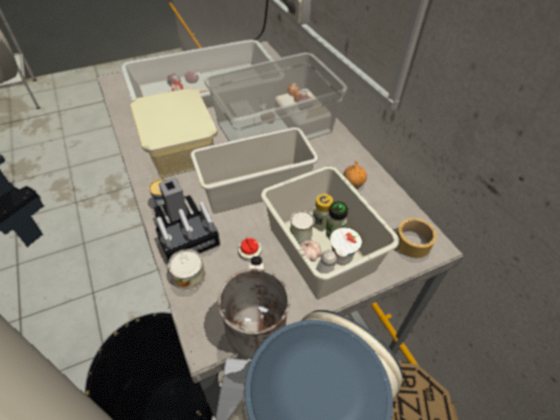

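Run:
```python
import cv2,pickle,numpy as np
d=pickle.load(open("cap.pkl","rb"))
a=cv2.resize(d["top"]["frame"][180:300,150:250,::-1],None,fx=5,fy=5,interpolation=cv2.INTER_CUBIC)
b=cv2.resize(d["side"]["frame"][165:285,140:240,::-1],None,fx=5,fy=5,interpolation=cv2.INTER_CUBIC)
im=np.hstack([a,b])[:, :]
im=cv2.resize(im,(800,480))
cv2.imwrite("pics/crop.png",im)
```

```text
(no output)
```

View pics/crop.png

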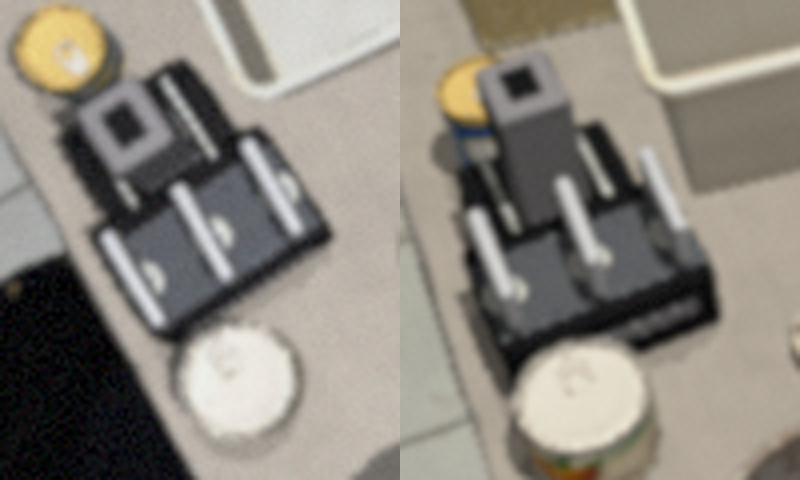

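Left (top view, 4x): bows are light bars, key 3 (105,235)-(160,325), key 2 (178,188)-(228,278), key 1 (248,143)-(298,233); pack top centre about (125,128). Right (side view): the bow tops and the pack top at about (525,82).

```bash
cat > h.py <<'E'
import numpy as np
def ray(c,u,v,z):
    K=np.array(c["intrinsics"]);R=np.array(c["R"]);t=np.array(c["t"])
    o=-R.T@t; d=R.T@np.linalg.solve(K,[u,v,1]); return o+d*(z-o[2])/d[2]
def proj(c,X):
    p=c["R"]@np.asarray(X,float)+c["t"];p=c["intrinsics"]@p;return p[:2]/p[2]
E
python3 - <<'E'
import cv2,pickle,numpy as np
from h import *
d=pickle.load(open("cap.pkl","rb"));T=d["top"];S=d["side"]
g=T["frame"]
top=lambda u,v,z:ray(T,150+(u-2)/4,180+(v-2)/4,z)[:2]
side=lambda u,v,z:ray(S,140+(u-402)/4,165+(v-2)/4,z)[:2]
for n,e in {"k3":((105,235),(160,325)),"k2":((178,188),(228,278)),"k1":((248,143),(298,233))}.items():
    a,b=[top(*p,100) for p in e]; print(n,(a+b)/2,np.linalg.norm(a-b),np.degrees(np.arctan2(*(a-b)[::-1])))
for n,e in {"k3":((475,212),(503,290)),"k2":((565,180),(598,262)),"k1":((647,150),(680,225))}.items():
    print("side",n,[side(*p,100) for p in e])
print("pack",top(125,128,142),side(525,83,142))
# tub rim: white mask in top view near (255,155)
hsv=cv2.cvtColor(g,cv2.COLOR_RGB2HSV)
m=((hsv[...,2]>195)&(hsv[...,1]<40)).astype(np.uint8)
box=np.zeros_like(m);cv2.fillPoly(box,[np.array([[180,155],[300,95],[328,150],[208,212]])],1)
m&=box
n,l,st,_=cv2.connectedComponentsWithStats(m)
i=1+np.argmax(st[1:,4]);cs,_=cv2.findContours((l==i).astype(np.uint8),0,2)
r=cv2.minAreaRect(max(cs,key=cv2.contourArea));print(r,st[i])
P=np.array([ray(T,*p,127)[:2] for p in cv2.boxPoints(r)]);print(P,P.mean(0),[np.linalg.norm(P[i]-P[i-1]) for i in range(4)])
for i in range(4): print(np.degrees(np.arctan2(*(P[i]-P[i-1])[::-1])))
for b,(u,v,z) in {"tall":(62,50,72),"low":(238,383,58)}.items(): print(b,top(u,v,z))
print("timer",ray(T,261,242,36),"tub mid floor",ray(T,255,155,4))
E
```

```text
k3 [391.69496712 337.16497223] 66.66147083559214 32.25207308140302
k2 [421.02328224 293.59836005] 65.25761743460887 29.676397923150713
k1 [449.26640642 250.06833408] 65.46567333767184 29.42740681812527
side k3 [array([419.91377329, 355.8411128 ]), array([366.29097548, 324.55566798])]
side k2 [array([449.22898563, 310.1105752 ]), array([390.95985928, 276.63448837])]
side k1 [array([477.55317681, 267.11576625]), array([422.23112343, 235.94449966])]
pack [481.88551682 335.7480866 ] [485.64880092 335.77218101]
((254.33456420898438, 154.23233032226562), (57.92837142944336, 123.90718078613281), 64.62226104736328) [ 190  106  130   99 4219]
[[627.87035589 328.77664184]
 [765.49247063  46.90916969]
 [628.97467282 -14.49160048]
 [495.04992284 264.61488435]] [629.34685554 156.45227385] [np.float64(147.5059272079635), np.float64(313.67039759288025), np.float64(149.69022579051523), np.float64(309.57433441682525)]
25.783861331295686
-63.97600357834656
-155.78350762927082
115.63327005328583
tall [542.45274593 391.23072923]
low [327.92333232 275.99995578]
timer [414.60355108 143.59357988  36.        ] tub mid floor [656.76757183 161.81744628   4.        ]
```

Call:
drive_tool:
  deltas: "0 0 0 0 0 -7 0; 0 0 0 0 0 -7 0; 0 0 0 0 0 -7 0; 0 0 0 0 0 -7 0; 0 0 0 0 0 -7 0; 0 0 0 0 0 -7 0; 0 0 0 0 0 -7 0; 0 0 0 0 0 -7 0; 0.001 -0.032 0 0 0 0 0; 0.001 -0.032 0 0 0 0 0; 0.001 -0.032 0 0 0 0 0; 0.001 -0.032 0 0 0 0 0"

```text
clock: 1.1
tool_pos: [336.0, 446.5, 224.6]
tcp_rot: [-3.141, -0.001, -2.62]
ft_force: [0.7, 0.4, -0.2]
width: 0.499
finger_force: 0.0
```

Call:
drive_tool:
  deltas: "0.001 -0.032 0 0 0 0 -0.4; 0.001 -0.032 0 0 0 0 -0.4; 0.002 -0.031 0 0 0 0 -0.4; 0.002 -0.028 0 0 0 0 -0.4; 0 0 0 0 0 0 -0.4; 0 0 0 0 0 0 -0.4"

```text
clock: 1.6
tool_pos: [392.3, 337.2, 224.8]
tcp_rot: [3.142, -0.0, -2.623]
ft_force: [-0.3, 0.1, 0.5]
width: 0.303
finger_force: 0.0
```

Run:
```python
from station import sensors, capture
import cv2,pickle,numpy as np
s=sensors.state();print(s["clock"],s["tool_pos"],s["tcp_rot"],s["width"],s["ft_force"])
c=capture("wrist");pickle.dump((s,c),open("w1.pkl","wb"));print(c["intrinsics"],c["mount"])
cv2.imwrite("pics/w1.png",c["frame"][:,:,::-1])
```

```text
1.6 [392.26563436 337.15388603 224.84596086] [ 3.14154387e+00 -4.10751310e-04 -2.62348302e+00] 0.30271150837156474 [-0.26075004  0.05146795  0.54898806]
[[325.1922621    0.         282.64144904]
 [  0.         325.1922621  202.46607905]
 [  0.           0.           1.        ]] [[-6.58144077e-04 -9.59962807e-01 -2.80126714e-01  7.92724191e+01]
 [ 9.99999641e-01 -7.81357551e-04  3.28174152e-04 -3.40301933e-01]
 [-5.33914103e-04 -2.80126397e-01  9.59962977e-01 -1.58923903e+02]
 [ 0.00000000e+00  0.00000000e+00  0.00000000e+00  1.00000000e+00]]
```

View pics/w1.png

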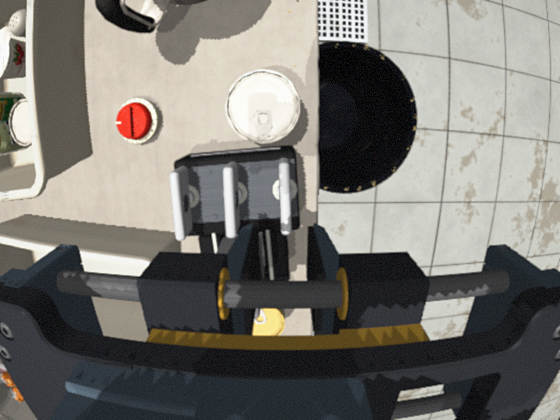

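The bows show as bright bars: key 1 (176,168)-(183,240), key 2 (229,166)-(232,238), key 3 (287,163)-(287,235).

```bash
cat >> h.py <<'E'
from scipy.spatial.transform import Rotation as Ro
def wray(s,c,u,v,z):
    K=c["intrinsics"];x=(u-K[0,2])/K[0,0];y=(v-K[1,2])/K[1,1];r=np.hypot(x,y)
    d=np.array([x/r*np.sin(r),y/r*np.sin(r),np.cos(r)]);M=c["mount"]
    R=Ro.from_euler("xyz",s["tcp_rot"]).as_matrix()
    o=R@M[:3,3]+s["tool_pos"];d=R@M[:3,:3]@d
    return o+d*(z-o[2])/d[2]
def tdelta(s,X):
    return Ro.from_euler("xyz",s["tcp_rot"]).as_matrix().T@(np.asarray(X)-s["tool_pos"])
E
python3 - <<'E'
import pickle;from h import *
s,c=pickle.load(open("w1.pkl","rb"))
for n,e in {"k1":((176,168),(183,240)),"k2":((229,166),(232,238)),"k3":((287,163),(287,235))}.items():
    a,b=[wray(s,c,*p,100)[:2] for p in e];print(n,a,b,(a+b)/2,np.linalg.norm(a-b),np.degrees(np.arctan2(*(b-a)[::-1])))
    print(tdelta(s,[*(a+b)/2,86]))
print(tdelta(s,[392.5,338.5,86]))
E
```

```text
k1 [415.16036777 237.38040008] [476.73183875 272.96420604] [445.94610326 255.17230306] 71.11436763622056 30.02477032884513
[ -6.09185212 -97.81348915 138.83869855]
k2 [389.62810438 280.34826728] [449.79674339 314.23283118] [419.71242389 297.29054923] 69.05381083058681 29.38646659009371
[ -4.15974972 -48.23103697 138.84191111]
k3 [361.98978025 324.07550035] [421.0551741  357.98230237] [391.52247718 341.02890136] 68.10574111985973 29.85820684555341
[ -1.33046588   3.72771284 138.84560811]
[ -0.92728566   1.04660511 138.84564292]
```

Call:
drive_tool:
  deltas: "-0.001 0.002 0.030 0 0 0 -0.4; 0 0 0.030 0 0 0 -0.4; 0 0 0.030 0 0 0 -0.4; 0 0 0.025 0 0 0 -0.4; 0 0 0.015 0 0 0 -0.4; 0 0 0.008 0 0 0 -0.4; 0 0 0 0 0 0 -0.4"
  squeeze: 6

```text
clock: 2.23
tool_pos: [390.6, 340.8, 85.5]
tcp_rot: [-3.141, -0.003, -2.62]
ft_force: [-0.7, -0.4, 1.1]
width: 0.301
finger_force: 0.0
```

Call:
drive_tool:
  deltas: "0 0 0 0 0 0 -0.7; 0 0 0 0 0 0 -0.9; 0 0 0 0 0 0 -0.9; 0 0 0 0 0 0 -0.9; 0 0 0 0 0 0 -0.9"

```text
clock: 2.65
tool_pos: [392.6, 340.0, 88.0]
tcp_rot: [-3.14, 0.002, -2.62]
ft_force: [5.8, -9.6, 1.5]
width: 0.119
finger_force: 6.0
```

```bash
python3 -c "
from station import sensors
print(sensors.state())"
```

```text
{'clock': 2.65, 'qpos': array([ 0.59965806,  0.53216689,  1.75454374, -0.00201273,  0.85338509,
       -1.49092962]), 'dq': array([-0.00229441, -0.00064557,  0.0017921 , -0.00034581, -0.00057737,
       -0.00093262]), 'tau': array([ 6.26548782e+00, -7.64381576e+01, -2.43284261e+01,  3.16589847e+00,
       -3.04668574e-01,  5.18341293e-02]), 'tool_pos': array([392.611018  , 339.9710898 ,  87.96767637]), 'tcp_rot': array([-3.14019825e+00,  1.61232059e-03, -2.62047808e+00]), 'ft_force': array([ 5.78826709, -9.63794778,  1.48787533]), 'torque': array([-1.87303506, -0.99938139,  0.05394009]), 'finger_force': 6.0033246874809265, 'width': 0.11907172405434324}
```

Call:
drive_tool:
  deltas: "0 -0.001 0 0 0 0 -0.9; 0 -0.001 0 0 0 0 -0.9; 0 0 0 0 0 0 -0.9; 0 0 0 0 0 0 -0.9"

```text
clock: 2.98
tool_pos: [393.0, 339.3, 87.9]
tcp_rot: [3.141, 0.002, -2.621]
ft_force: [-2.1, 2.5, 5.9]
width: 0.111
finger_force: 6.0
```

Call:
drive_tool:
  deltas: "0 0 0 0 0 2 -0.9; 0 0 0 0 0 2 -0.9; 0 0 0 0 0 2 -0.9; 0 0 0 0 0 0 -0.9; 0 0 0 0 0 0 -0.9"

```text
clock: 3.4
tool_pos: [393.0, 339.3, 87.9]
tcp_rot: [3.141, 0.002, -2.726]
ft_force: [-2.7, 1.8, 5.9]
width: 0.112
finger_force: 6.0
```

Call:
drive_tool:
  deltas: "0 0 0 0 0 2 -0.9; 0 0 0 0 0 2 -0.9; 0 0 0 0 0 2 -0.9; 0 0 0 0 0 0 -0.9; 0 0 0 0 0 0 -0.9"

```text
clock: 3.82
tool_pos: [393.0, 339.3, 88.0]
tcp_rot: [3.141, 0.002, -2.831]
ft_force: [-2.6, 0.9, 5.9]
width: 0.107
finger_force: 6.0
```

```bash
python3 -c "
from station import sensors
print(sensors.state())"
```

```text
{'clock': 3.8167, 'qpos': array([ 5.96819127e-01,  5.31890989e-01,  1.75529130e+00,  6.28704248e-04,
        8.52579271e-01, -1.28512597e+00]), 'dq': array([-0.00156685, -0.00058821, -0.00249416, -0.00118093,  0.00129245,
       -0.00787993]), 'tau': array([ -1.28603261, -74.03596401, -23.25985014,  -0.69250792,
        -0.27733957,   0.25432614]), 'tool_pos': array([393.03613004, 339.31127285,  87.95077847]), 'tcp_rot': array([ 3.14062174e+00,  1.62316960e-03, -2.83085795e+00]), 'ft_force': array([-2.60527218,  0.86447872,  5.87789368]), 'torque': array([ 0.35902955,  0.45376679, -0.06248127]), 'finger_force': 6.00062258541584, 'width': 0.10732050429617473}
```

Call:
drive_tool:
  deltas: "0 0 0 0 0 3 -0.9; 0 0 0 0 0 3 -0.9; 0 0 0 0 0 3 -0.9; 0 0 0 0 0 0 -0.9"

```text
clock: 4.15
tool_pos: [393.0, 339.3, 88.0]
tcp_rot: [3.14, 0.001, -2.991]
ft_force: [-2.0, 0.9, 5.4]
width: 0.113
finger_force: 6.0
```

Call:
drive_tool:
  deltas: "0 0 0 0 0 4 -0.9; 0 0 0 0 0 4 -0.9; 0 0 0 0 0 4 -0.9; 0 0 0 0 0 0 -0.9"

```text
clock: 4.48
tool_pos: [393.0, 339.2, 87.9]
tcp_rot: [3.14, 0.001, 3.081]
ft_force: [-2.1, 0.6, 6.6]
width: 0.108
finger_force: 6.0
```

Call:
drive_tool:
  deltas: "0 0 0 0 0 5 -0.9; 0 0 0 0 0 5 -0.9; 0 0 0 0 0 5 -0.9; 0 0 0 0 0 5 -0.9; 0 0 0 0 0 5 -0.9; 0 0 0 0 0 0 -0.9"

```text
clock: 4.98
tool_pos: [393.0, 339.2, 88.0]
tcp_rot: [3.14, 0.001, 2.644]
ft_force: [-2.7, -0.0, 6.9]
width: 0.109
finger_force: 6.0
```

Call:
drive_tool:
  deltas: "0 0 0 0 0 4 -0.9; 0 0 0 0 0 4 -0.9; 0 0 0 0 0 4 -0.9; 0 0 0 0 0 4 -0.9; 0 0 0 0 0 4 -0.9; 0 0 0 0 0 3 -0.9; 0 0 0 0 0 2 -0.9; 0 0 0 0 0 0 -0.9; 0 0 0 0 0 0 -0.9"

```text
clock: 5.73
tool_pos: [393.0, 339.1, 87.9]
tcp_rot: [3.14, -0.0, 2.213]
ft_force: [-0.8, -0.6, 6.0]
width: 0.106
finger_force: 6.0
```

```bash
python3 -c "
from station import sensors
print(sensors.state())"
```

```text
{'clock': 5.7333, 'qpos': array([ 5.96701338e-01,  5.31850932e-01,  1.75548453e+00,  3.94603047e-04,
        8.52775703e-01, -4.58883217e-02]), 'dq': array([-0.00021363, -0.00149437,  0.00035092,  0.00032394, -0.00242708,
       -0.00896814]), 'tau': array([ -0.64120185, -73.8395834 , -23.6530441 ,  -0.25369308,
        -0.60686879,   0.26462666]), 'tool_pos': array([392.95081275, 339.10708373,  87.93013902]), 'tcp_rot': array([ 3.14009911e+00, -2.29292839e-04,  2.21312677e+00]), 'ft_force': array([-0.77933567, -0.6098771 ,  6.0057762 ]), 'torque': array([-0.13968489,  0.39316662, -0.08530786]), 'finger_force': 6.003379672765732, 'width': 0.10620770961462986}
```

Call:
drive_tool:
  deltas: "0 0 0 0 0 0 -0.6; 0 0 0 0 0 0 -0.5; 0 0 0 0 0 0 -0.5; 0 0 -0.010 0 0 0 -0.5; 0 0 -0.020 0 0 0 -0.4; 0 0 -0.035 0 0 0 -0.4; 0 0 -0.036 0 0 0 0.3; 0 0 -0.036 0 0 0 0.5"

```text
clock: 6.4
tool_pos: [392.2, 338.4, 226.2]
tcp_rot: [-3.141, -0.0, 2.214]
ft_force: [0.1, 1.2, -0.0]
width: 0.414
finger_force: 0.0
```

Call:
drive_tool:
  deltas: "0 0 0 0 0 -7 0.7; 0 0 0 0 0 -7 0.7; 0 0 0 0 0 -7 0.7; 0 0 0 0 0 -7 0.7; 0 0 0 0 0 -7 0.7; 0 0 0 0 0 -7 0.7; 0 0 0 0 0 -7 0.7; 0 0 0 0 0 -7 0.7; 0 0 0 0 0 -7 0.7; 0 0 0 0 0 -7 0.7; 0 0 0 0 0 -7 0.7; 0 0 0 0 0 -7 0.7"

```text
clock: 7.4
tool_pos: [392.6, 338.6, 224.7]
tcp_rot: [3.142, 0.0, -2.597]
ft_force: [0.5, 0.1, -0.4]
width: 0.849
finger_force: 0.0
```

Call:
drive_tool:
  deltas: "0 0 0 0 0 -2.7 0.7; 0 0 0 0 0 0 0.7"

```text
clock: 7.57
tool_pos: [392.6, 338.6, 224.6]
tcp_rot: [3.142, 0.0, -2.554]
ft_force: [0.4, -0.4, -0.4]
width: 0.845
finger_force: 0.0
```

Run:
```python
from station import sensors, capture
import cv2,pickle,numpy as np
from h import *
s=sensors.state();print(s["clock"],s["tool_pos"],s["tcp_rot"],s["width"],s["ft_force"])
c=capture("wrist");t=capture("top");pickle.dump((s,c,t),open("w2.pkl","wb"))
print(tdelta(s,[484.2,337,224]))
a=cv2.resize(c["frame"][120:300,150:400,::-1],None,fx=2,fy=2)
b=cv2.resize(t["frame"][150:290,120:240,::-1],(300,360),interpolation=cv2.INTER_CUBIC)
cv2.imwrite("pics/w2.png",np.hstack([a,b]))
```

```text
7.5667 [392.62732454 338.64047764 224.63860064] [ 3.14159254e+00  3.65676145e-04 -2.55383778e+00] 0.8451665481894339 [ 0.43111675 -0.37189833 -0.35745206]
[-75.29577897 -52.14168976   0.66612837]
```

View pics/w2.png

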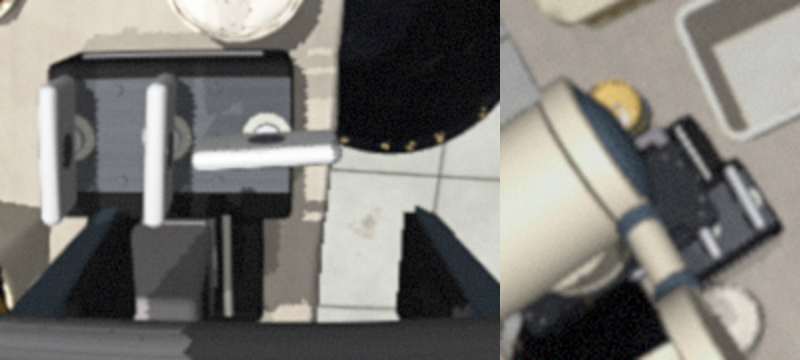

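Key 3 lies turned across the dock; keys 1 and 2 are unmoved. The pack's front top edge runs from (133,225) to (213,225) in the left crop; check it against the expected place.

Run:
```python
import pickle;from h import *
s,c,t=pickle.load(open("w2.pkl","rb"))
for p in((133,225),(213,225)):
    X=wray(s,c,150+p[0]/2,120+p[1]/2,142);print(X,tdelta(s,X))
```

```text
[436.18966454 303.02568766 142.        ] [-16.47363332 -53.79325803  82.6446238 ]
[417.87375213 330.0147881  142.        ] [-16.19665244 -21.17719647  82.64452638]
```

Call:
drive_tool:
  deltas: "-0.0255 -0.0165 0 0 0 0 0.6; -0.025 -0.0175 0 0 0 0 0.6; -0.025 -0.0175 0 0 0 0 0.6; 0 0 0.020 0 0 0 0.6; 0 0 0.025 0 0 0 0.6; 0 0 0.025 0 0 0 0.6; 0 0 0.025 0 0 0 0.6; 0 0 0.012 0 0 0 0.6; 0 0 0.005 0 0 0 0.6; 0 0 0 0 0 0 0.6"

```text
clock: 8.5
tool_pos: [483.6, 337.2, 111.2]
tcp_rot: [3.141, -0.002, -2.558]
ft_force: [-0.3, 0.0, 0.1]
width: 0.8
finger_force: 0.0
```

Call:
drive_tool:
  deltas: "0 0 0 0 0 0 0.2; 0 0 0 0 0 0 0; 0 0 0 0 0 0 -0.2; 0 0 0 0 0 0 -0.3; 0 0 0 0 0 0 -0.3"
  squeeze: 10

```text
clock: 8.92
tool_pos: [484.3, 337.7, 112.5]
tcp_rot: [3.142, 0.001, -2.557]
ft_force: [-0.2, 1.4, 6.4]
width: 0.479
finger_force: 10.0
```

Call:
drive_tool:
  deltas: "0 0 0 0 0 0 -0.6; 0 0 0 0 0 0 -0.6; 0 0 0 0 0 0 -0.6; 0 0 -0.002 0 0 0 -0.6; 0 0 -0.002 0 0 0 -0.6; 0 0 -0.002 0 0 0 -0.6; 0 0 -0.002 0 0 0 -0.6; 0 0 -0.002 0 0 0 -0.6; 0 0 -0.002 0 0 0 -0.6; 0 0 0 0 0 0 -0.6"
  squeeze: 50

```text
clock: 9.75
tool_pos: [484.4, 336.5, 124.1]
tcp_rot: [-3.14, -0.001, -2.556]
ft_force: [2.0, -8.6, 1.7]
width: 0.479
finger_force: 50.0
```

Call:
drive_tool:
  deltas: "0 0 -0.004 0 0 0 -0.6; 0 0 -0.004 0 0 0 -0.6; 0 0 -0.004 0 0 0 -0.6; 0 0 0 0 0 0 -0.6"

```text
clock: 10.08
tool_pos: [484.6, 336.5, 136.5]
tcp_rot: [-3.14, -0.0, -2.556]
ft_force: [2.2, -8.3, 2.6]
width: 0.482
finger_force: 50.0
```

Call:
drive_tool:
  deltas: "0 0 -0.006 0 0 0 -0.6; 0 0 -0.008 0 0 0 -0.6; 0 0 -0.008 0 0 0 -0.6; 0 0 -0.008 0 0 0 -0.6; 0 0 -0.008 0 0 0 -0.6; 0 0 -0.008 0 0 0 -0.6; 0 0 0 0 0 0 -0.6"

```text
clock: 10.67
tool_pos: [484.8, 337.9, 183.9]
tcp_rot: [-3.141, 0.003, -2.556]
ft_force: [0.8, 1.0, -2.6]
width: 0.48
finger_force: 50.0
```

Run:
```python
from station import sensors, capture
import cv2,numpy as np
from h import *
s=sensors.state();print(s["ft_force"],s["torque"])
c=capture("side");print([proj(c,[484.3,337,z]) for z in (12,77,142,200)])
cv2.imwrite("pics/s2.png",cv2.resize(c["frame"][80:290,60:340,::-1],None,fx=2.5,fy=2.5))
```

```text
[ 0.7655877   0.97781785 -2.63852799] [ 0.12561343 -0.00898696 -0.02802049]
[array([179.60077629, 220.75350153]), array([175.08236459, 204.07340381]), array([170.08411897, 185.6219587 ]), array([165.15373309, 167.42102358])]
```

View pics/s2.png

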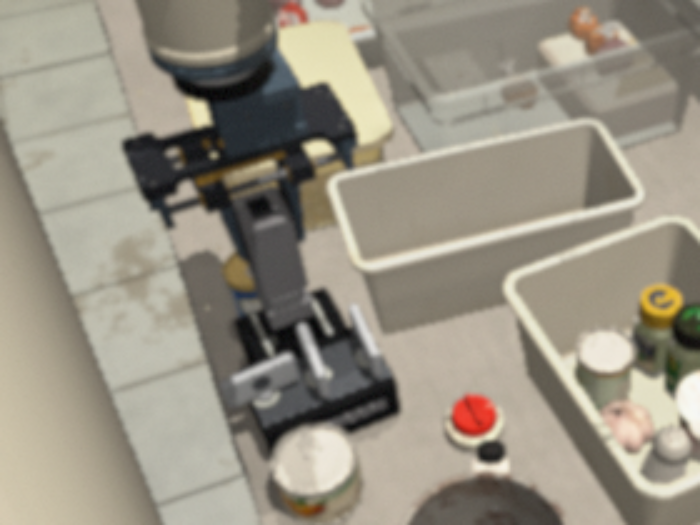

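Run:
```python
import pickle;from h import *
from station import sensors
s=sensors.state();S=pickle.load(open("cap.pkl","rb"))["side"]
P=np.array([ray(S,60+u/2.5,80+v/2.5,127) for u,v in((332,183),(597,122),(641,195),(363,267))]);print(P,P.mean(0))
print(tdelta(s,[629,157,259]),tdelta(s,[*P.mean(0)[:2],259]))
```

```text
[[618.78234428 316.00822077 127.        ]
 [749.20289284  48.25846494 127.        ]
 [633.69610653  -3.18011388 127.        ]
 [503.06214299 259.45483883 127.        ]] [626.18587166 155.13535267 127.        ]
[ -20.73349377 -230.50141217  -75.99901156] [ -17.35766908 -230.50143515  -76.00498452]
```

Call:
drive_tool:
  deltas: "0 0 -0.015 0 0 0 -0.6; 0 0 -0.020 0 0 0 -0.6; 0 0 -0.020 0 0 0 -0.6; 0 0 -0.015 0 0 0 -0.6; 0 0 -0.008 0 0 0 -0.6; 0 0 0 0 0 0 -0.6"

```text
clock: 11.22
tool_pos: [484.6, 337.8, 261.2]
tcp_rot: [-3.141, 0.002, -2.556]
ft_force: [-0.1, -0.1, -3.7]
width: 0.479
finger_force: 50.0
```

Call:
drive_tool:
  deltas: "-0.0015 -0.010 0 0 0 0 -0.6; -0.002 -0.020 0 0 0 0 -0.6; -0.002 -0.025 0 0 0 0 -0.6; -0.002 -0.027 0 0 0 0 -0.6; -0.002 -0.027 0 0 0 0 -0.6; -0.002 -0.027 0 0 0 0 -0.6; -0.002 -0.027 0 0 0 0 -0.6; -0.002 -0.025 0 0 0 0 -0.6; -0.002 -0.020 0 0 0 0 -0.6; -0.001 -0.014 0 0 0 0 -0.6; -0.001 -0.0085 0 0 0 0 -0.6; 0 0 0 0 0 0 -0.6"

```text
clock: 12.22
tool_pos: [628.2, 154.8, 258.9]
tcp_rot: [3.141, -0.001, -2.558]
ft_force: [-0.7, 0.1, -3.7]
width: 0.476
finger_force: 50.0
```

Run:
```python
from station import sensors, capture
import cv2,numpy as np
s=sensors.state();print(s["tool_pos"],s["tcp_rot"],s["ft_force"])
c=capture("side");t=capture("wrist")
a=cv2.resize(c["frame"][20:260,120:400,::-1],(400,343));b=t["frame"][100:340,80:480,::-1]
cv2.imwrite("pics/s3.png",np.hstack([a,cv2.copyMakeBorder(b,0,103,0,0,0)]))
```

```text
[628.19322964 154.78054241 258.88433983] [ 3.14128977e+00 -1.16898368e-03 -2.55778510e+00] [-0.73394388  0.1143376  -3.67909887]
```

View pics/s3.png

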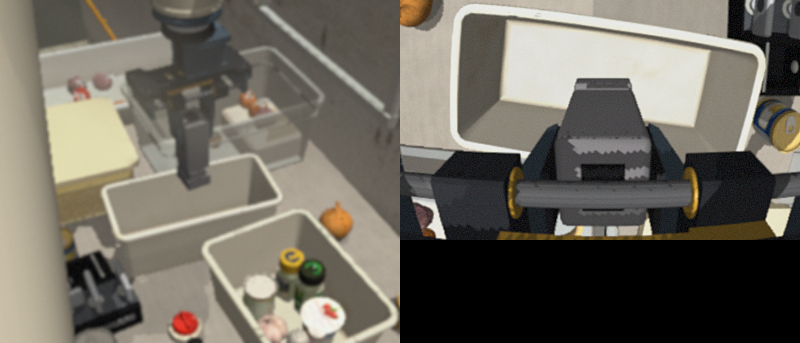

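Call:
drive_tool:
  deltas: "0 0 0.010 0 0 0 -0.6; 0 0 0.015 0 0 0 -0.6; 0 0 0.020 0 0 0 -0.6; 0 0 0.020 0 0 0 -0.6; 0 0 0.020 0 0 0 -0.6; 0 0 0.020 0 0 0 -0.6; 0 0 0.018 0 0 0 -0.6; 0 0 0.012 0 0 0 -0.6; 0 0 0.006 0 0 0 -0.6; 0 0 0.003 0 0 0 -0.6; 0 0 0 0 0 0 -0.6; 0 0 0 0 0 0 -0.6"

```text
clock: 13.32
tool_pos: [628.1, 156.3, 116.7]
tcp_rot: [-3.141, 0.001, -2.556]
ft_force: [0.5, 0.1, -3.6]
width: 0.483
finger_force: 50.0
```

Call:
drive_tool:
  deltas: "0 0 0.002 0 0 0 -0.6; 0 0 0.002 0 0 0 -0.6; 0 0 0.001 0 0 0 -0.6; 0 0 0 0 0 0 -0.6"

```text
clock: 13.65
tool_pos: [627.6, 156.0, 110.9]
tcp_rot: [3.142, -0.0, -2.556]
ft_force: [0.0, -0.1, -4.1]
width: 0.478
finger_force: 50.0
```

Call:
drive_tool:
  deltas: "0 0 0.002 0 0 0 -0.6; 0 0 0.001 0 0 0 -0.6; 0 0 0.001 0 0 0 -0.6; 0 0 0 0 0 0 -0.6"

```text
clock: 13.98
tool_pos: [627.5, 156.1, 106.7]
tcp_rot: [3.141, -0.0, -2.556]
ft_force: [0.2, 0.2, -3.7]
width: 0.479
finger_force: 50.0
```

Call:
drive_tool:
  deltas: "0 0 0.001 0 0 0 -0.6; 0 0 0 0 0 0 -0.6; 0 0 0 0 0 0 -0.6"

```text
clock: 14.23
tool_pos: [627.7, 156.1, 105.9]
tcp_rot: [3.142, -0.0, -2.556]
ft_force: [0.3, -0.4, -3.1]
width: 0.48
finger_force: 50.0
```

Call:
drive_tool:
  deltas: "0 0 0.001 0 0 0 -0.6; 0 0 0.0005 0 0 0 -0.6; 0 0 0 0 0 0 -0.6; 0 0 0 0 0 0 -0.6"

```text
clock: 14.57
tool_pos: [627.7, 156.1, 104.6]
tcp_rot: [-3.141, 0.0, -2.556]
ft_force: [-1.0, 0.9, -0.0]
width: 0.477
finger_force: 50.0
```

Call:
drive_tool:
  deltas: "0 0 0.0005 0 0 0 -0.6; 0 0 0 0 0 0 -0.6; 0 0 0 0 0 0 -0.6"

```text
clock: 14.82
tool_pos: [627.7, 156.1, 104.5]
tcp_rot: [-3.141, 0.0, -2.556]
ft_force: [-2.3, -0.5, 7.0]
width: 0.483
finger_force: 50.0
```

Contact with the floor, at the predicted height. Release and withdraw.

Call:
drive_tool:
  deltas: "0 0 0 0 0 0 0.05; 0 0 0 0 0 0 0.15; 0 0 0 0 0 0 0.4; 0 0 0 0 0 0 0.5; 0 0 0 0 0 0 0.5; 0 0 -0.010 0 0 0 0.5; 0 0 -0.020 0 0 0 0.5; 0 0 -0.030 0 0 0 0.5; 0 0 -0.030 0 0 0 0.5; 0 0 -0.030 0 0 0 0.5; 0 0 -0.030 0 0 0 0.5; 0 0 0 0 0 0 0.5"
  squeeze: 10

```text
clock: 15.82
tool_pos: [630.0, 156.5, 261.1]
tcp_rot: [-3.138, 0.008, -2.556]
ft_force: [-0.1, 0.6, 0.8]
width: 0.75
finger_force: 0.0
```

Run:
```python
from station import sensors, capture
import cv2,numpy as np
s=sensors.state();print(s["tool_pos"],s["ft_force"],s["finger_force"])
c=capture("side");t=capture("wrist")
a=cv2.resize(c["frame"][60:300,120:400,::-1],(400,343));b=t["frame"][100:340,80:480,::-1]
cv2.imwrite("pics/s4.png",np.hstack([a,cv2.copyMakeBorder(b,0,103,0,0,0)]))
```

```text
[630.02090542 156.49816072 261.0509432 ] [-0.09320157  0.63980158  0.75195384] 0.0
```

View pics/s4.png

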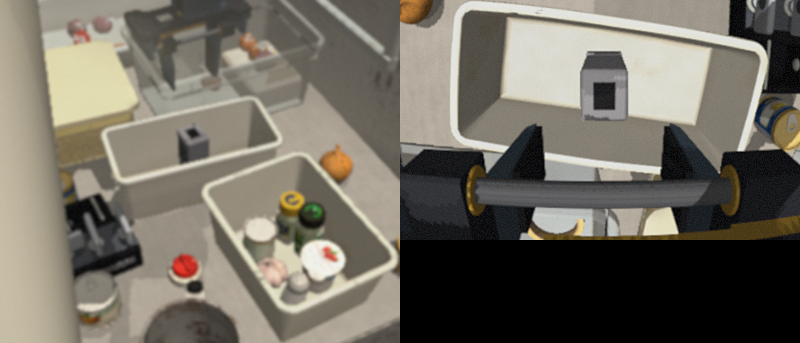

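The pack stands upright near the middle of the tub at (605,90) in the wrist view. The gripper is clear of it and the bystanders are in place.

```bash
python3 -c "
from station import finish_job
print(finish_job())"
```

```text
the job is handed in; nothing more can be done
None
```

I turned key 3, the one that belongs, about a quarter turn and left it there; the battery now stands upright and released in the white tub, and the job is handed in (no verdict was returned).

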